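Clear a jam on the bottle-labelling line and reset its stop

TASK

A bottle has toppled over on the labelling conveyor and jammed it. Push the red mushroom stop button down until it locks, and let go of it; only then lift the fallen bottle off the belt and set it down (do not drop it) lying flat and lengthwise in the grey reject tray. Last, twist the mushroom clockwise so that it springs fully back up, and leave the standing bottles, the scanner and the jar where they are.

Things in the scene. Friction and masses are not known exactly. Their poses are not given: they have to be found in the camera images.
- stop (a joint): How far the mushroom is pushed down, m: 0 fully up, about 0.011 locked down, hard stop at 0.013. Pushing it takes 2.5 N at first and about 7 N on the way, then it meets the hard stop; push by distance (12 to 13 mm) or until 10 to 15 N is felt, not to a lighter force stop. A catch holds it down once past 0.011.
- stop_top (a point): Centre of the flat top of the red mushroom cap; moves with it. Plain round cap, 48 mm across, 24 mm thick, on a 22 mm stem. Up, the cap's top is 114 mm and its underside 90 mm above the desk; locked down, 103 and 79 mm, which leaves 9 mm between cap and box: grip the cap by its rim from above, at any yaw. z is up.
- fallen_mid (a point): Centre of the loose fallen bottle: white square plastic bottle, teal label, blue screw cap, 0.1 to 0.2 kg, lying on its side on the belt, centre 104 mm above the desk. 110 mm long overall; x runs along it towards the cap, z is up. The body, 48 x 48 mm, reaches from 55 mm behind to 28 mm ahead of the centre, then comes the round cap, 34 mm across.
- tray_in (a point): Centre of the inner floor of the fixed grey reject tray, 4 mm above the desk. Outside 130 mm (x) by 180 mm (y), walls 4 mm thick, top of the walls 30 mm above the desk; inside 122 x 172 mm. Its y axis is the long direction: the bottle lies lengthwise along it, cap at either end.
- conveyor: Fixed bench conveyor, origin on the desk under its centre; dark belt 150 mm wide (x) and 620 mm long (y), top 80 mm above the desk, with 10 mm wide aluminium side rails 6 mm higher than the belt. A white label head 160 x 110 mm, 240 mm tall, stands 385 mm from the centre towards +y.
- standing_a: Bystander: the same kind of bottle standing upright on the belt, 48 x 48 mm, 110 mm tall, origin under its base.
- standing_b: Bystander: another bottle standing upright on the belt, the same size, origin under its base.
- scanner: Bystander: hand scanner lying on the desk, about 160 mm long (x), 66 mm wide, 36 mm high, origin at its underside.
- pill_jar: Bystander: amber jar on the desk, 70 mm across, 100 mm tall, origin under its base.
- stop_cap (a joint): Twist of the cap, rad: 0 at rest, grows clockwise seen from above, end stop at 1.05. The catch lets go at about 0.65 (turn 0.9 to 1.0 to be sure); a weak slow spring (about 0.1 N m) turns the cap back in about a second once let go. A cap held in the fingers may rise only when they open; it then springs up by itself.
- stop_box: Fixed grey box 100 x 100 mm, 70 mm high with the yellow disc on its top; origin on the desk under its centre, mushroom button in the middle of the top. It stands on the left or the right of the robot. A green band on the button's stem shows only while the button is up.
Mind the look-alikes: they are no part of the job. What is shaped like the part that bears fallen_mid but green is not meant.

How it is judged:
On the way, in this order (a step that is already met when the one before it is completed fails the run):
1. the stop button is locked down and let go (value of joint stop above 0.008 m and contact force between the fingers and stop below 0.1 N), for 0.2 s.
2. with the stop still down, the fallen bottle lies flat, lengthwise and released in the reject tray (value of joint stop above 0.008 m and x of fallen_mid in the frame of tray_in between -0.05 and 0.05 m and y of fallen_mid in the frame of tray_in between -0.05 and 0.05 m and z of fallen_mid in the frame of tray_in between 0.012 and 0.036 m and angle between the x axis of fallen_mid and the y axis of tray_in, either way round below 0.45 rad and contact force between the fingers and fallen below 0.1 N and linear speed of fallen below 0.03 m/s), for 0.2 s.
At the end, for the whole second after the job is handed in: Stop button up within 2 mm, untouched; fallen bottle released, at rest on the tray floor, centre within 50 mm of the tray centre along each side, length within 0.45 rad of the tray's long direction; standing bottles, scanner and jar upright, within 40 mm of where they were (value of joint stop below 0.002 m and x of fallen_mid in the frame of tray_in between -0.05 and 0.05 m and y of fallen_mid in the frame of tray_in between -0.05 and 0.05 m and z of fallen_mid in the frame of tray_in between 0.012 and 0.036 m and angle between the x axis of fallen_mid and the y axis of tray_in, either way round below 0.45 rad and contact force between the fingers and fallen below 0.1 N and linear speed of fallen below 0.03 m/s and contact force between the fingers and stop below 0.1 N and angle between each of standing_a, standing_b, scanner, pill_jar's own z axis and vertical below 0.2 rad and distance of each of standing_a, standing_b, scanner, pill_jar from where it was at the start of the episode below 0.04 m).
It fails at once if the fallen bottle is moved more than 30 mm while the stop is not locked down and it is not yet in the tray (not (value of joint stop above 0.008 m) and distance of fallen_mid from where it was at the start of the episode above 0.03 m and not (x of fallen_mid in the frame of tray_in between -0.05 and 0.05 m and y of fallen_mid in the frame of tray_in between -0.05 and 0.05 m and z of fallen_mid in the frame of tray_in between 0.012 and 0.036 m and angle between the x axis of fallen_mid and the y axis of tray_in, either way round below 0.45 rad)).
It fails at once if the bottle is dropped (untouched by the fingers and falling faster than 0.75 m/s, a fall of about 3 cm) (contact force between the fingers and fallen below 0.1 N and linear speed of fallen above 0.75 m/s).
It fails at once if a standing bottle, the scanner or the jar is knocked over or pushed more than 40 mm (angle between any of standing_a, standing_b, scanner, pill_jar's own z axis and vertical above 0.5 rad or distance of any of standing_a, standing_b, scanner, pill_jar from where it was at the start of the episode above 0.04 m).
It also fails if it takes over 64 s, if anything falls off the work surface, if the arm or the gripper's body presses on something with over 40 N, if the wrist force passes 120 N, or if a joint passes its speed limit or range.

ROBOT

A 6-joint arm with a two-finger parallel gripper is mounted at the origin on the work surface. World frame = base frame: x ahead of the robot, y to its left, z up, the work surface at z = 0. Lengths are in m, angles in rad, forces in N, time in s.
With the tool pointing down it reaches from about 0.35 to 1 m from the base axis. Payload 7.1 kg.
Tool frame: the origin (TCP) lies between the finger pads; the fingertips stand 25 mm ahead of it and the grasp point (between the pads) lies 6 mm ahead of it; z points along the fingers, y is the line along which they close (so a half turn about z gives the same grasp; the last joint's range is limited). The gripper opens to 85 mm and grips with 20 to 120 N. Pads are 22 mm wide; open, the fingers measure 114 mm over their backs; the gripper's body (76 mm by 85 mm) begins 54 mm behind the grasp point. The pads swing forward as they close: fully open they stand 13 mm farther back than shut.
Start: joints at [1.266, 0.423, 1.63, -0, 1.089, -0.019], TCP at [0.176, 0.6, 0.256] pointing down, gripper open.
Joint ranges: [-3, 3], [-0.9, 2.11], [0.09, 2.58], [-1.31, 4.45], [0.11, 2.69], [-2.54, 2.54]. Speed limits (rad/s): [2.39, 2.39, 3.01, 3.14, 3.14, 3.14].

INTERFACE

Orientations are given as [roll, pitch, yaw] about the fixed x, y, z axes, in that order (R = Rz(yaw) Ry(pitch) Rx(roll)).
In Python, from bench import observe, capture, finish_job, regions_of gives the robot as it stands.
- The arm moves only by the tool servo_tool, never from a script. Its arguments are lists of equal length, an entry for each row: "dr": the turn, a rotation vector about the tool's x, y, z in degrees, a list of three; "slide": the shift along the tool's x, y, z in m, a list of three; "gripper": the finger opening in m, from 0 to 0.0854. In form: {"dr": [[ax, ay, az], ...], "slide": [[tx, ty, tz], ...], "gripper": [gripper, ...]}. A call has 1 to 8 rows; each row is the pose to reach, as a shift and turn from the pose commanded when the call began, along the tool's axes at that moment; what a row does not reach only later rows make up. A row lasts 1/8 s, in which the tool goes at most 62.5 mm and 10.7 degrees, less where a joint would pass 70% of its speed; a pose out of reach is approached as far as the arm can. A call with a gripper value outside its range is refused whole. The fingers move at their own pace and stop on an object; "newtons" is the grip in N (left out, the last holds). Time passes only in rows, so rows that repeat a pose let the fingers close. It gives the time, the measured TCP pose, the force and the opening at its end, in the units of the state.
- observe(): the state, without advancing time (a new reading comes with each control period).
- capture(name): name is "scene" or "top" or "wrist"; returns a dict with "img" (420x560x3 uint8, blue, green, red), "fx", "fy", "cx", "cy" (pixels), "R" (3x3) and "t" (3): a world point X has camera coordinates R X + t. Camera axes: x right, y down, z forward; pixel columns grow to the right and rows downward; lengths in m; the calibration is good to about 2 mm. A picture is of the moment at which its call begins. There is no depth.
- finish_job(): hands the job in, once; it reports no verdict.
Trained networks look in the newest picture that a camera, given by its name, has taken for a name from the list of things; names that differ only in an ending like _2 or _b are one class to them, and where a whole thing is asked for, a point or a joint stands for the part that bears it (a point fixed in the world has none). Each returns a list of dicts, best first, with "confidence" (0 to 1); they miss things now and then, are a little off and sometimes report something else, mostly with a low value. They report only what shows in the picture. A call takes as long as a camera call. They do not tell look-alikes from the thing itself.
- regions_of(camera, query): "pixels" (420x560 bool, what is visible of it) and "bbox" ([centre column, centre row, width, height] in pixels, round what is visible of it).
The state is a dict: "time_s": time; "joint_positions": joint angles; "dq": joint speeds; "effort": joint torques, N m; "ee_pos": TCP position; "tcp_rot": TCP orientation; "wrist_force": force on the tool from outside, world axes, zero at the start; "moment": the same for the moment, N m; "gripper_width": opening from 0.0 (shut) to 1.0 (fully open).
Only numpy, scipy, OpenCV 4.12 (cv2) and the standard library are available. Lean on these libraries where they do the work, as an engineer would, in place of code of your own. Each camera call takes 0.05 s, during which the arm holds its last target. There are 200 camera calls.

## Working session

There is one attempt and no reset: what is moved stays moved. The work goes in short steps, Python scripts to look and compute and a tool call to move; the robot and the scene stay as the last step left them, time stands still between calls to the robot, and variables do not carry over. Pictures are saved under pics/ and viewed, on a budget of 10 in all, crops included, one or two more only if the job needs it, and the job is handed in when it is done.

Besides the shell and the picture viewer there is one more tool, called after "Request:" by a JSON object that holds its "fn" and its "kwargs". servo_tool: Moves the arm, as the interface text tells. Its arguments: {"type":"object","properties":{"dr":{"type":"array","items":{"type":"array","items":{"type":"number"}}},"slide":{"type":"array","items":{"type":"array","items":{"type":"number"}}},"gripper":{"type":"array","items":{"type":"number"}},"newtons":{"type":"number"}},"required":["dr","slide","gripper"]}

```bash
ls; mkdir -p pics; cat > h.py <<'E'
import numpy as np, cv2
from bench import observe, capture, finish_job, regions_of
from scipy.spatial.transform import Rotation as Ro
def ray(c,u,v,z):
    d=c['R'].T@np.array([(u-c['cx'])/c['fx'],(v-c['cy'])/c['fy'],1]); o=-c['R'].T@c['t']
    return o+d*(z-o[2])/d[2]
def proj(c,X):
    p=c['R']@np.array(X)+c['t']; return np.array([c['fx']*p[0]/p[2]+c['cx'],c['fy']*p[1]/p[2]+c['cy']])
E
python3 - <<'E'
from h import *
s=observe();print(s)
ims=[]
for n in('scene','top'):
    c=capture(n);np.savez(n+'.npz',**c);ims.append(c['img']);print(n,-c['R'].T@c['t'])
    for q in('stop_top','fallen_mid','tray_in','stop_box','conveyor','standing_a','scanner','pill_jar'):
        try:
            for r in regions_of(n,q)[:4]: 
                v,u=np.nonzero(r['pixels']); bgr=np.median(c['img'][r['pixels']],axis=0)
                print(q,round(r['confidence'],2),np.round(r['bbox']),len(u),bgr)
        except Exception as e: print(q,e)
cv2.imwrite('pics/a.png',ims[0]);cv2.imwrite('pics/b.png',ims[1])
E
```

```text
pics
{'time_s': 0.0, 'joint_positions': array([ 1.26602653e+00,  4.23853067e-01,  1.63070739e+00, -3.21675413e-07,
        1.08858979e+00, -1.90318451e-02]), 'dq': array([ 0.00095913, -0.00074784,  0.00163917, -0.00057514,  0.00034502,
        0.00062485]), 'effort': array([-3.96702162e-03, -5.57375193e+01, -2.81738394e+01, -2.06357545e-04,
        7.38647097e-03,  7.93153362e-06]), 'ee_pos': array([0.17600571, 0.59916833, 0.25553119]), 'tcp_rot': array([-3.14003534e+00, -2.93573279e-05,  2.85585483e+00]), 'wrist_force': array([0.43930054, 0.04357113, 0.4770652 ]), 'moment': array([-0.00859044, -0.04488459, -0.03587399]), 'gripper_width': 1.0008532034743969}
scene [1.68193202 0.06533443 1.00824992]
stop_top 0.63 [243. 184.  12.  13.] 110 [ 61.  73. 223.]
fallen_mid 0.92 [294. 229.  17.  33.] 454 [193.  191.5 111.5]
fallen_mid 0.59 [288. 201.  28.  18.] 444 [ 79. 103.  74.]
fallen_mid 0.45 [241. 181.  10.  12.] 100 [ 60.   73.  221.5]
tray_in 0.56 [349. 206.  45.  28.] 1067 [152. 148. 154.]
stop_box 0.71 [245. 195.  31.  34.] 794 [ 72.5  92.5 136. ]
conveyor 0.83 [326. 231. 259.  91.]
[... 240 characters left out ...]
07.5 112.   92. ]
scanner 0.62 [165. 195.  37.  31.] 501 [52. 54. 78.]
top [ 3.93825735e-01 -1.10344690e-03  1.76408644e+00]
stop_top 0.57 [344. 245.  16.  18.] 216 [ 30.5  67.  164. ]
fallen_mid 0.97 [275. 171.  20.  38.] 531 [146. 143.  90.]
fallen_mid 0.6 [291. 249.  38.  17.] 454 [ 62. 131.  33.]
tray_in 0.68 [217. 246.  57.  40.] 2204 [120. 116. 119.]
stop_box 0.97 [340. 246.  36.  36.] 1012 [ 65. 119. 140.]
conveyor 0.92 [246. 172. 255.  71.] 13711 [62. 55. 51.]
standing_a 0.67 [347. 178.  24.  20.] 345 [138.  97.  86.]
standing_a 0.53 [198. 178.  22.  20.] 303 [142.  93.  80.]
scanner 0.69 [442. 249.  21.  52.] 800 [47. 56. 66.]
pill_jar 0.84 [137. 255.  31.  21.] 492 [156. 156. 159.]
```

View pics/a.png

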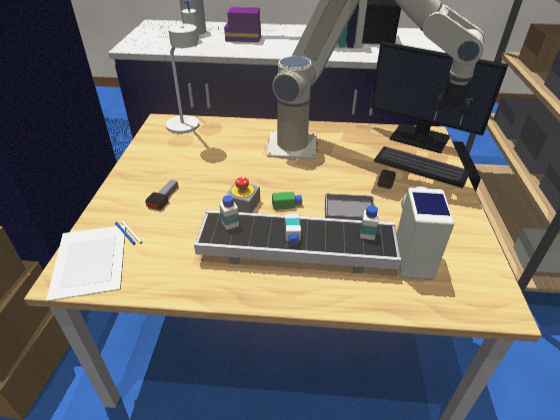

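View pics/b.png

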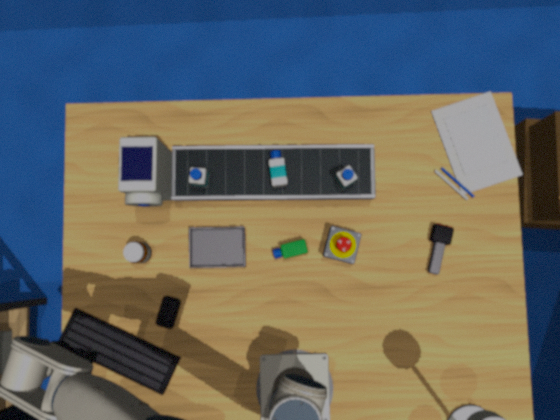

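The scene and top pictures show these candidates. Fallen bottle: the white bottle with teal label at top (277,170) is the one meant; the green bottle at top (291,249) is the look-alike. The two standing bottles are at top (198,176) and (347,176). The red mushroom is at top (343,244), the tray at (217,246), the jar at (136,252) and the scanner at (440,249).

```bash
python3 - <<'E'
from h import *
c=capture('top');im=c['img'];hsv=cv2.cvtColor(im,cv2.COLOR_BGR2HSV)
def cen(m): v,u=np.nonzero(m); return u.mean(),v.mean()
# red cap
H,S,V=cv2.split(hsv)
red=((H<8)|(H>172))&(S>120)&(V>80); red[:, :310]=0; red[:,:][:220]=0; red[270:]=0; red[:,370:]=0
print('stop',cen(red),ray(c,*cen(red),.108))
r=regions_of('top','stop_box')[0];
b=cv2.minAreaRect(np.argwhere(r['pixels'])[:,::-1].astype(np.float32));print('box',b,ray(c,*b[0],.05))
r=regions_of('top','fallen_mid')[0];b=cv2.minAreaRect(np.argwhere(r['pixels'])[:,::-1].astype(np.float32));print('fal',b,ray(c,*b[0],.12))
for p in cv2.boxPoints(b): print('   ',p,ray(c,*p,.115))
blue=(H>105)&(H<125)&(S>150)&(V>60);blue[:145]=0;blue[162:]=0;blue[:,:262]=0;blue[:,:][:,292:]=0
print('cap',blue.sum(),cen(blue),ray(c,*cen(blue),.115))
r=regions_of('top','tray_in')[0];b=cv2.minAreaRect(np.argwhere(r['pixels'])[:,::-1].astype(np.float32));print('tray',b,ray(c,*b[0],.025))
for p in cv2.boxPoints(b): print('   ',p,ray(c,*p,.03))
r=regions_of('top','conveyor')[0];b=cv2.minAreaRect(np.argwhere(r['pixels'])[:,::-1].astype(np.float32));print('conv',b,ray(c,*b[0],.086))
for q in [(198,176),(347,176)]: print(ray(c,*q,.19))
i=cv2.resize(im[140:280,180:380],None,fx=4,fy=4,interpolation=cv2.INTER_CUBIC);cv2.imwrite('pics/c.png',i)
E
```

```text
stop (np.float64(343.47008547008545), np.float64(243.87179487179486)) [ 0.45149894 -0.16075237  0.108     ]
box ((341.558837890625, 245.2647247314453), (32.25723648071289, 32.7423095703125), 14.03624439239502) [ 0.44925588 -0.16015669  0.05      ]
fal ((277.002197265625, 168.76638793945312), (36.014610290527344, 15.66140079498291), 82.40535736083984) [0.68694074 0.03740992 0.12      ]
    [266.86026 151.95197] [0.74143134 0.06789313 0.115     ]
    [282.3843  149.88211] [0.74675866 0.01958543 0.115     ]
    [287.14413 185.58081] [0.63459018 0.00736338 0.115     ]
    [271.6201  187.65067] [0.62930525 0.05534707 0.115     ]
cap 73 (np.float64(274.9178082191781), np.float64(153.31506849315068)) [0.73651584 0.04297792 0.115     ]
tray ((217.5, 247.5), (41.0, 57.0), 90.0) [0.45200629 0.23648998 0.025     ]
    [189. 227.] [0.51988929 0.32712404 0.03      ]
    [246. 227.] [0.515614   0.14328793 0.03      ]
    [246. 268.] [0.38437918 0.14528202 0.03      ]
    [189. 268.] [0.38846765 0.3277404  0.03      ]
conv ((246.0, 171.0), (70.0, 256.0), 90.0) [0.6882727 0.1359417 0.086    ]
[0.65854464 0.26950617 0.19      ]
[ 0.64785595 -0.16982859  0.19      ]
```

View pics/c.png

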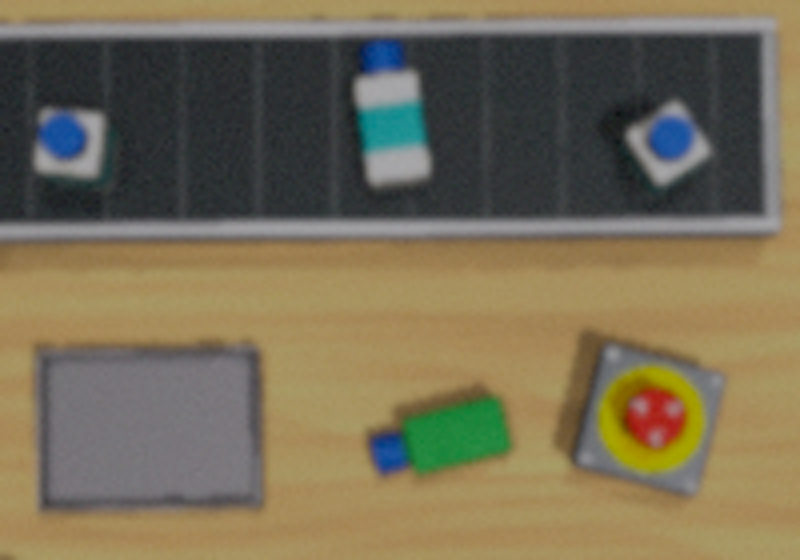

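The crop confirms it: the white and teal fallen bottle is on the belt with its cap towards +x. The red mushroom sits on the yellow disc, the green bottle is a decoy, and the tray lies along y. I'm moving towards the button with the fingers shut and turning to yaw π/2.

Request:
{"fn": "servo_tool", "kwargs": {"dr": [[0,0,73.6],[0,0,73.6],[0,0,73.6],[0,0,73.6],[0,0,73.6],[0,0,73.6],[0,0,73.6],[0,0,73.6]], "slide": [[-0.404,-0.403,0],[-0.404,-0.403,0],[-0.404,-0.403,0],[-0.404,-0.403,0],[-0.404,-0.403,0],[-0.404,-0.403,0],[-0.404,-0.403,0],[-0.404,-0.403,0]], "gripper": [0,0,0,0,0,0,0,0]}}

```text
time_s: 2.15
ee_pos: [0.4172, 0.1593, 0.2568]
tcp_rot: [3.14, -0.0, 1.57]
wrist_force: [1.4, 0.6, 0.2]
gripper_width: -0.002
```

Request:
{"fn": "servo_tool", "kwargs": {"dr": [[0,0,0],[0,0,0],[0,0,0],[0,0,0],[0,0,0],[0,0,0],[0,0,0],[0,0,0]], "slide": [[-0.321,0.034,0],[-0.321,0.034,0],[-0.321,0.034,0],[-0.321,0.034,0],[-0.321,0.034,0],[-0.321,0.034,0],[-0.321,0.034,0.02],[-0.321,0.034,0.02]], "gripper": [0,0,0,0,0,0,0,0]}}

```text
time_s: 3.15
ee_pos: [0.4493, -0.1591, 0.2353]
tcp_rot: [-3.139, -0.001, 1.571]
wrist_force: [-0.0, -0.3, -0.4]
gripper_width: 0.002
```

```bash
python3 - <<'E'
from h import *
s=observe();print(s['ee_pos'],s['tcp_rot'])
c=capture('wrist');print(-c['R'].T@c['t']);im=c['img'];H,S,V=cv2.split(cv2.cvtColor(im,cv2.COLOR_BGR2HSV))
for r in regions_of('wrist','stop_top')[:2]:
    print(r['confidence'],r['bbox'],ray(c,r['bbox'][0],r['bbox'][1],.108))
red=(((H<8)|(H>172))&(S>120)&(V>60)).astype(np.uint8)
n,l,st,ce=cv2.connectedComponentsWithStats(red)
for i in range(1,n):
    if st[i,4]>200: print(st[i],ce[i],ray(c,*ce[i],.108))
print(proj(c,[.4505,-.1605,.114]))
cv2.imwrite('pics/d.png',im)
E
```

```text
[ 0.44931216 -0.15910549  0.23528112] [-3.13867060e+00 -1.34164971e-03  1.57130698e+00]
[ 0.44981878 -0.07712853  0.35231298]
0.73 [284.1, 204.6, 63.6, 68.1] [ 0.45172107 -0.15815851  0.108     ]
[ 251  175   65   64 2811] [282.84276058 206.90892921] [ 0.45080816 -0.15993911  0.108     ]
[282.43681002 210.34146127]
```

View pics/d.png

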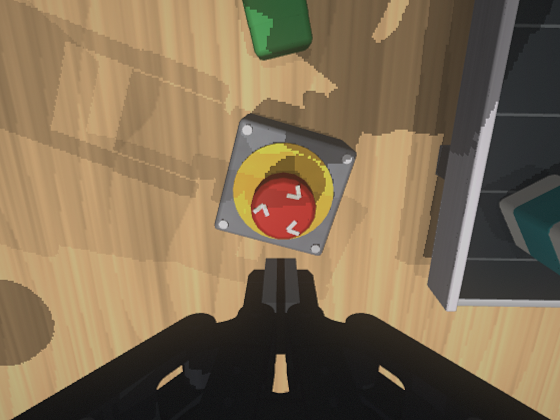

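The wrist picture shows the cap at (283,207), which gives (0.4505, -0.1595), within 1–2 mm of the tool axis. The press comes next.

Request:
{"fn": "servo_tool", "kwargs": {"dr": [[0,0,0],[0,0,0],[0,0,0],[0,0,0],[0,0,0],[0,0,0],[0,0,0],[0,0,0]], "slide": [[0,0.001,0.05],[0,0.001,0.088],[0,0.001,0.092],[0,0.001,0.096],[0,0.001,0.1],[0,0.001,0.104],[0,0.001,0.107],[0,0.001,0.107]], "gripper": [0,0,0,0,0,0,0,0]}}

```text
time_s: 4.25
ee_pos: [0.4525, -0.1603, 0.1304]
tcp_rot: [3.139, 0.001, 1.571]
wrist_force: [1.9, 2.0, 5.4]
gripper_width: -0.002
```

Request:
{"fn": "servo_tool", "kwargs": {"dr": [[0,0,0],[0,0,0],[0,0,0]], "slide": [[0,0,0.002],[0,0,0.004],[0,0,0.004]], "gripper": [0,0,0]}}

```text
time_s: 4.62
ee_pos: [0.4525, -0.1603, 0.1263]
tcp_rot: [3.139, 0.001, 1.571]
wrist_force: [1.6, 1.3, 5.8]
gripper_width: 0.003
```

Request:
{"fn": "servo_tool", "kwargs": {"dr": [[0,0,0],[0,0,0],[0,0,0]], "slide": [[0,0,0.001],[0,0,0.002],[0,0,0.002]], "gripper": [0,0,0]}}

```text
time_s: 5.0
ee_pos: [0.4529, -0.1604, 0.1257]
tcp_rot: [3.138, 0.001, 1.571]
wrist_force: [-3.2, 3.3, 24.1]
gripper_width: -0.002
```

24 N at the hard stop. I'm backing off to the earlier viewing height to check that it stayed down.

Request:
{"fn": "servo_tool", "kwargs": {"dr": [[0,0,0],[0,0,0],[0,0,0],[0,0,0]], "slide": [[0,-0.001,-0.05],[0,-0.001,-0.113],[0,-0.001,-0.113],[0,-0.001,-0.113]], "gripper": [0.02,0.08,0.0854,0.0854]}}

```text
time_s: 5.5
ee_pos: [0.45, -0.1599, 0.2365]
tcp_rot: [3.141, 0.0, 1.571]
wrist_force: [-0.4, -0.1, -1.0]
gripper_width: 0.848
```

```bash
python3 - <<'E'
from h import *
s=observe();print(s['ee_pos'],s['tcp_rot'],s['wrist_force'])
c=capture('wrist');im=c['img'];H,S,V=cv2.split(cv2.cvtColor(im,cv2.COLOR_BGR2HSV))
red=(((H<8)|(H>172))&(S>120)&(V>60)).astype(np.uint8)
n,l,st,ce=cv2.connectedComponentsWithStats(red)
for i in range(1,n):
    if st[i,4]>200: print(st[i],ce[i])
for z in(.114,.103):
  t=np.linspace(0,6.283,60);P=np.array([proj(c,[.4505+.024*np.cos(a),-.1595+.024*np.sin(a),z]) for a in t]);print(z,P.min(0),P.max(0))
E
```

```text
[ 0.45001932 -0.15987971  0.2364573 ] [3.14127114e+00 2.26633426e-04 1.57117684e+00] [-0.40087332 -0.05957783 -0.96993289]
[ 251  170   62   61 2586] [281.21229698 200.47989172]
0.114 [247.43421382 174.57704306] [314.36365032 237.94277627]
0.103 [248.74333933 171.00328356] [313.02056878 232.13171208]
```

The cap's rows 170–231 match the locked height of 103 mm. Next I move over the fallen bottle.

Request:
{"fn": "servo_tool", "kwargs": {"dr": [[0,0,83.7],[0,0,83.7],[0,0,83.7],[0,0,83.7],[0,0,83.7],[0,0,83.7],[0,0,83.7],[0,0,83.7]], "slide": [[0.196,0.23,-0.01],[0.196,0.23,-0.01],[0.196,0.23,-0.01],[0.196,0.23,-0.01],[0.196,0.23,-0.01],[0.196,0.23,-0.01],[0.196,0.23,-0.01],[0.196,0.23,-0.01]], "gripper": [0.0854,0.0854,0.0854,0.0854,0.0854,0.0854,0.0854,0.0854]}}

```text
time_s: 6.55
ee_pos: [0.6793, 0.0364, 0.2433]
tcp_rot: [-3.141, 0.005, 0.105]
wrist_force: [-0.5, 0.3, 0.2]
gripper_width: 0.997
```

```bash
python3 - <<'E'
from h import *
s=observe();print(s['ee_pos'],s['tcp_rot'],s['wrist_force'],s['gripper_width'])
c=capture('wrist');im=c['img']
for r in regions_of('wrist','fallen_mid')[:2]:
    b=cv2.minAreaRect(np.argwhere(r['pixels'])[:,::-1].astype(np.float32));print(r['confidence'],b,ray(c,*b[0],.12))
    for p in cv2.boxPoints(b): print('   ',p,ray(c,*p,.12))
P=[np.array([.688,.037])+Ro.from_euler('z',.11).as_matrix()[:2,:2]@np.array(q) for q in[(-.055,-.024),(-.055,.024),(.028,.024),(.028,-.024)]]
cv2.polylines(im,[np.array([proj(c,[*p,.128]) for p in P]).astype(int)],True,(0,0,255),1)
cv2.imwrite('pics/e.png',im)
E
```

```text
[0.67925113 0.03637409 0.24326402] [-3.1413341   0.00475874  0.10509424] [-0.53175869  0.32431167  0.17342589] 0.9973584555829129
0.72 ((285.1102600097656, 367.11358642578125), (49.34421920776367, 94.23521423339844), 82.7249984741211) [0.53541298 0.01755375 0.12      ]
    [235.2477 348.6067] [0.55027835 0.0610158  0.12      ]
    [328.7243  336.67352] [ 0.57035383 -0.01471793  0.12      ]
    [334.97284 385.62048] [ 0.51990303 -0.02779288  0.12      ]
    [241.49622 397.55365] [0.49794839 0.0521564  0.12      ]
0.66 ((280.9999694824219, 183.49998474121094), (154.99996948242188, 69.99998474121094), 90.0) [0.69595367 0.03808262 0.12      ]
    [245.99997 106.     ] [0.74582974 0.06643835 0.12      ]
    [315.99997 106.     ] [0.75063329 0.02080385 0.12      ]
    [315.99997 260.99997] [0.63817982 0.00523682 0.12      ]
    [245.99997 260.99997] [0.63261847 0.05809658 0.12      ]
```

View pics/e.png

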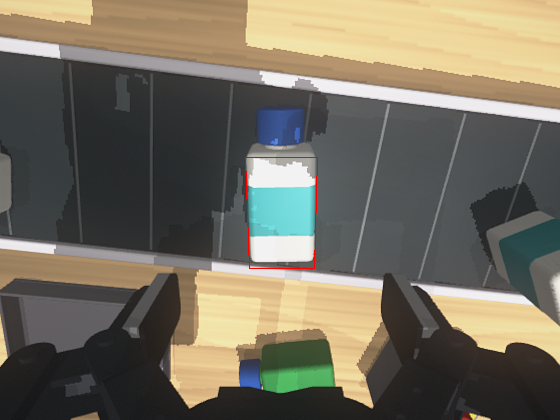

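The overlay box (246–316, 157–268) matches the bottle sideways and in yaw, and the bottle is about 5 mm farther ahead. Descending and gripping.

Request:
{"fn": "servo_tool", "kwargs": {"dr": [[0,0,0],[0,0,0],[0,0,0],[0,0,0],[0,0,0],[0,0,0],[0,0,0],[0,0,0]], "slide": [[0.003,0,0.05],[0.003,0,0.1],[0.003,0,0.125],[0.003,0,0.134],[0.003,0,0.134],[0.003,0,0.134],[0.003,0,0.134],[0.003,0,0.134]], "gripper": [0.0854,0.0854,0.0854,0.0854,0.0854,0.03,0.03,0.03], "newtons": 40}}

```text
time_s: 7.65
ee_pos: [0.6841, 0.0365, 0.1138]
tcp_rot: [3.141, -0.002, 0.111]
wrist_force: [-0.9, -1.0, 5.2]
gripper_width: 0.56
```

Request:
{"fn": "servo_tool", "kwargs": {"dr": [[0,0,0],[0,0,0],[0,0,0],[0,0,0],[0,0,0],[0,0,0]], "slide": [[0,0,0],[0,0,0],[0,0,-0.03],[0,0,-0.08],[0,0,-0.11],[0,0,-0.11]], "gripper": [0.03,0.03,0.03,0.03,0.03,0.03]}}

```text
time_s: 8.4
ee_pos: [0.6847, 0.0366, 0.2252]
tcp_rot: [3.141, -0.005, 0.11]
wrist_force: [0.1, 0.4, -1.5]
gripper_width: 0.555
```

The bottle is held at 47 mm opening. Carrying it over the tray and turning it along y.

Request:
{"fn": "servo_tool", "kwargs": {"dr": [[0,0,-83.7],[0,0,-83.7],[0,0,-83.7],[0,0,-83.7],[0,0,-83.7],[0,0,-83.7],[0,0,-83.7],[0,0,-83.7]], "slide": [[-0.21,-0.216,0],[-0.21,-0.216,0],[-0.21,-0.216,0],[-0.21,-0.216,0],[-0.21,-0.216,0],[-0.21,-0.216,0],[-0.21,-0.216,0],[-0.21,-0.216,0]], "gripper": [0.03,0.03,0.03,0.03,0.03,0.03,0.03,0.03]}}

```text
time_s: 9.4
ee_pos: [0.4495, 0.2278, 0.2208]
tcp_rot: [-3.139, 0.001, 1.577]
wrist_force: [-0.7, 0.2, -1.2]
gripper_width: 0.558
```

```bash
python3 - <<'E'
from h import *
s=observe();print(s['ee_pos'],s['tcp_rot'],s['wrist_force'],s['gripper_width'])
im=np.hstack([capture('wrist')['img'],capture('top')['img'][130:300,120:330].repeat(2,0).repeat(2,1)[:340].copy() if 0 else cv2.resize(capture('top')['img'][150:300,140:300],(448,420))])
cv2.imwrite('pics/f.png',cv2.resize(im,None,fx=.79,fy=.79))
E
```

```text
[0.44953202 0.22779721 0.22076547] [-3.13907076e+00  1.16427284e-03  1.57722370e+00] [-0.70761147  0.18501578 -1.22226773] 0.5583070732831641
```

View pics/f.png

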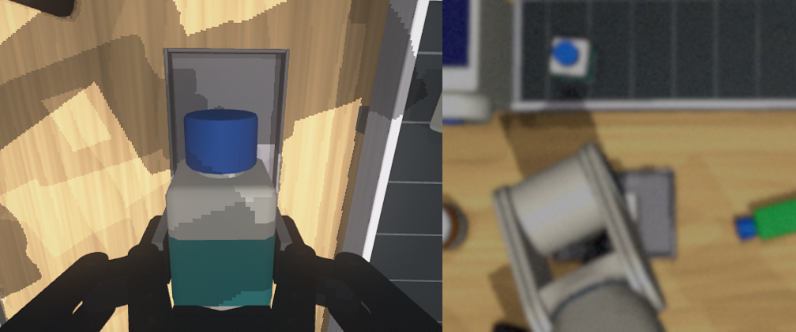

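The bottle is held straight and lines up with the tray (wrist view, tray walls at columns 165–288). Lowering it.

Request:
{"fn": "servo_tool", "kwargs": {"dr": [[0,0,0],[0,0,0],[0,0,0],[0,0,0],[0,0,0],[0,0,0],[0,0,0],[0,0,0]], "slide": [[0,0.001,0.05],[0,0.001,0.1],[0,0.001,0.145],[0,0.001,0.165],[0,0.001,0.172],[0,0.001,0.178],[0,0.001,0.182],[0,0.001,0.182]], "gripper": [0.03,0.03,0.03,0.03,0.03,0.03,0.03,0.03]}}

```text
time_s: 10.5
ee_pos: [0.452, 0.2282, 0.0407]
tcp_rot: [3.141, -0.0, 1.571]
wrist_force: [-0.2, -0.2, -2.5]
gripper_width: 0.556
```

Request:
{"fn": "servo_tool", "kwargs": {"dr": [[0,0,0],[0,0,0],[0,0,0]], "slide": [[0,0,0.001],[0,0,0.0025],[0,0,0.0025]], "gripper": [0.03,0.03,0.03]}}

```text
time_s: 10.88
ee_pos: [0.4518, 0.228, 0.0379]
tcp_rot: [3.141, -0.0, 1.571]
wrist_force: [-0.7, -0.1, -2.8]
gripper_width: 0.559
```

Request:
{"fn": "servo_tool", "kwargs": {"dr": [[0,0,0],[0,0,0],[0,0,0]], "slide": [[0,0,0.001],[0,0,0.002],[0,0,0.002]], "gripper": [0.03,0.03,0.03]}}

```text
time_s: 11.25
ee_pos: [0.4518, 0.228, 0.0377]
tcp_rot: [3.141, -0.0, 1.571]
wrist_force: [-5.9, -3.5, 25.3]
gripper_width: 0.56
```

Seated. Opening partway, then lifting clear.

Request:
{"fn": "servo_tool", "kwargs": {"dr": [[0,0,0],[0,0,0],[0,0,0],[0,0,0],[0,0,0],[0,0,0],[0,0,0],[0,0,0]], "slide": [[0,0,-0.0015],[0,0,-0.0015],[0,0,-0.0015],[0,0,-0.0015],[0,0,-0.02],[0,0,-0.07],[0,0,-0.13],[0,0,-0.18]], "gripper": [0.056,0.064,0.064,0.064,0.064,0.064,0.07,0.07]}}

```text
time_s: 12.25
ee_pos: [0.4518, 0.2281, 0.2192]
tcp_rot: [3.14, -0.001, 1.571]
wrist_force: [1.1, 0.4, -0.0]
gripper_width: 0.818
```

```bash
python3 - <<'E'
from h import *
s=observe();print(s['ee_pos'],s['tcp_rot'],s['wrist_force'],s['gripper_width'])
cv2.imwrite('pics/g.png',np.hstack([capture('wrist')['img'][:,100:460],cv2.resize(capture('scene')['img'][150:290,200:340],(420,420))]))
E
```

```text
[0.45184066 0.22807885 0.21916015] [ 3.13980232e+00 -8.38227253e-04  1.57122652e+00] [ 1.12495863  0.40960781 -0.02512208] 0.81802314945096
```

View pics/g.png

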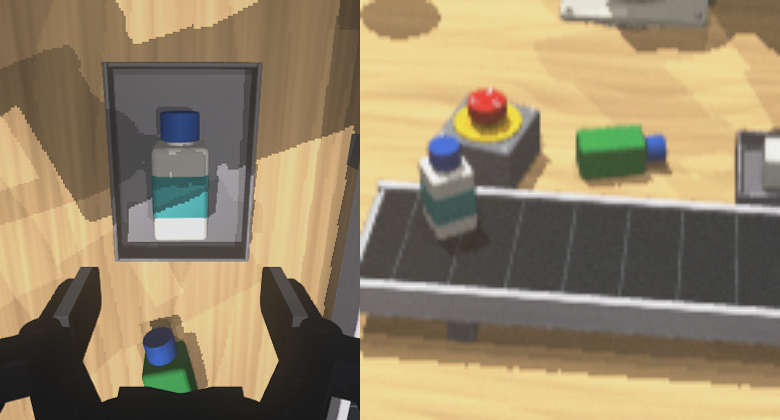

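The bottle lies lengthwise in the tray (wrist view, columns 150–210 between walls 108–258) and the red cap is still down. Back to the button.

Request:
{"fn": "servo_tool", "kwargs": {"dr": [[0,0,0],[0,0,0],[0,0,0],[0,0,0],[0,0,0],[0,0,0],[0,0,0],[0,0,0]], "slide": [[-0.388,-0.001,0],[-0.388,-0.001,0],[-0.388,-0.001,0],[-0.388,-0.001,0],[-0.388,-0.001,0],[-0.388,-0.001,0],[-0.388,-0.001,0],[-0.388,-0.001,0.03]], "gripper": [0.0854,0.0854,0.0854,0.0854,0.0854,0.0854,0.0854,0.0854]}}

```text
time_s: 13.35
ee_pos: [0.4521, -0.1614, 0.1872]
tcp_rot: [3.137, 0.002, 1.569]
wrist_force: [0.4, 0.6, 0.8]
gripper_width: 0.995
```

Request:
{"fn": "servo_tool", "kwargs": {"dr": [[0,0,0],[0,0,0],[0,0,0],[0,0,0],[0,0,0],[0,0,0],[0,0,0],[0,0,0]], "slide": [[0,0,0],[0,0,0.04],[0,0,0.075],[0,0,0.087],[0,0,0.087],[0,0,0.087],[0,0,0.087],[0,0,0.087]], "gripper": [0.0854,0.0854,0.0854,0.0854,0.0854,0.04,0.04,0.04], "newtons": 40}}

```text
time_s: 14.35
ee_pos: [0.4511, -0.1602, 0.0997]
tcp_rot: [3.141, 0.0, 1.571]
wrist_force: [-2.2, -0.2, 5.4]
gripper_width: 0.547
```

The cap is gripped. Twisting clockwise by 56°.

Request:
{"fn": "servo_tool", "kwargs": {"dr": [[0,0,0],[0,0,10],[0,0,20],[0,0,30],[0,0,40],[0,0,50],[0,0,56],[0,0,56]], "slide": [[0,0,0],[0,0,0],[0,0,0],[0,0,0],[0,0,0],[0,0,0],[0,0,0],[0,0,0]], "gripper": [0.04,0.04,0.04,0.04,0.04,0.04,0.04,0.04]}}

```text
time_s: 15.35
ee_pos: [0.4519, -0.1607, 0.0999]
tcp_rot: [3.139, -0.001, 0.593]
wrist_force: [-1.3, -2.4, 5.4]
gripper_width: 0.544
```

```bash
python3 - <<'E'
from h import *
s=observe();print(s['ee_pos'],s['tcp_rot'],s['wrist_force'],s['moment'],s['gripper_width'])
E
```

```text
[ 0.45188869 -0.16067493  0.0998509 ] [ 3.13907386e+00 -1.20496375e-03  5.93021414e-01] [-1.27330722 -2.35617484  5.42664067] [-0.41246249  0.06650309  0.11254078] 0.5440999751828361
```

The measured torque, 0.11 N m, equals the return spring, so the cap turned with the fingers. Opening and then rising straight.

Request:
{"fn": "servo_tool", "kwargs": {"dr": [[0,0,0],[0,0,0],[0,0,0],[0,0,0],[0,0,0],[0,0,0],[0,0,0],[0,0,0]], "slide": [[0,0,0],[0,0,0],[0,0,0],[0,0,0],[0,0,-0.03],[0,0,-0.08],[0,0,-0.13],[0,0,-0.137]], "gripper": [0.0854,0.0854,0.0854,0.0854,0.0854,0.0854,0.0854,0.0854]}}

```text
time_s: 16.35
ee_pos: [0.4527, -0.1606, 0.2391]
tcp_rot: [3.136, -0.004, 0.594]
wrist_force: [-0.3, -0.2, -0.3]
gripper_width: 1.0
```

Request:
{"fn": "servo_tool", "kwargs": {"dr": [[0,0,-10],[0,0,-20],[0,0,-30],[0,0,-40],[0,0,-50],[0,0,-56],[0,0,-56],[0,0,-56]], "slide": [[0,0,0],[0,0,0],[0,0,0],[0,0,0],[0,0,0],[0,0,0],[0,0,0],[0,0,0]], "gripper": [0.0854,0.0854,0.0854,0.0854,0.0854,0.0854,0.0854,0.0854]}}

```text
time_s: 17.35
ee_pos: [0.4506, -0.1598, 0.2352]
tcp_rot: [-3.14, -0.0, 1.569]
wrist_force: [0.2, -0.1, -1.2]
gripper_width: 1.002
```

```bash
python3 - <<'E'
from h import *
s=observe();print(s['ee_pos'],s['tcp_rot'],s['wrist_force'])
c=capture('wrist');im=c['img'];H,S,V=cv2.split(cv2.cvtColor(im,cv2.COLOR_BGR2HSV))
red=(((H<8)|(H>172))&(S>120)&(V>60)).astype(np.uint8)
n,l,st,ce=cv2.connectedComponentsWithStats(red)
for i in range(1,n):
    if st[i,4]>200: print(st[i],ce[i])
for z in(.114,.103):
  t=np.linspace(0,6.283,60);P=np.array([proj(c,[.4505+.024*np.cos(a),-.1595+.024*np.sin(a),z]) for a in t]);print(z,P.min(0),P.max(0))
c=capture('top')
r=regions_of('top','fallen_mid')
for q in r[:3]: print('fallen',q['confidence'],q['bbox'],ray(c,*q['bbox'][:2],.045))
for nme in('standing_a','scanner','pill_jar'):
  for q in regions_of('top',nme)[:2]: print(nme,np.round(q['confidence'],2),np.round(q['bbox']))
cv2.imwrite('pics/h.png',np.hstack([cv2.resize(c['img'][130:290,120:460],(380,179)),cv2.resize(capture('scene')['img'][160:265,190:400],(358,179))]))
E
```

```text
[ 0.45059332 -0.15980717  0.2351939 ] [-3.14049399e+00 -4.37835374e-04  1.56913250e+00] [ 0.18744461 -0.12852861 -1.1581493 ]
[ 249  172   64   66 2900] [280.78758621 204.78482759]
0.114 [246.68944153 175.16219067] [313.92826676 238.78653136]
0.103 [248.05441908 171.55791858] [312.61652675 232.92618964]
fallen 0.72 [292.0, 248.7, 36.7, 17.2] [ 0.44212534 -0.00308882  0.045     ]
fallen 0.7 [216.2, 247.8, 34.9, 13.8] [0.45047914 0.23790779 0.045     ]
standing_a 0.88 [201. 180.  20.  25.]
standing_a 0.74 [346. 178.  22.  24.]
scanner 0.62 [440. 249.  26.  53.]
pill_jar 0.65 [345. 180.  26.  25.]
pill_jar 0.56 [137. 253.  31.  23.]
```

View pics/h.png

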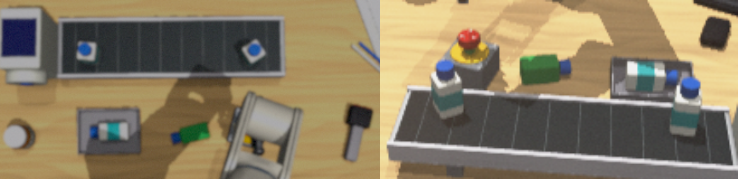

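The bottle is at (0.450, 0.238), inside the tray, and the bystanders look unmoved. The cap outline is close to fully up; I'll check it again after a short wait with a closer look.

Request:
{"fn": "servo_tool", "kwargs": {"dr": [[0,0,0],[0,0,0],[0,0,0],[0,0,0],[0,0,0],[0,0,0],[0,0,0],[0,0,0]], "slide": [[0,0,0],[0,0,0],[0,0,0],[0,0,0],[0,0,0],[0,0,0],[0,0,0],[0,0,0]], "gripper": [0.0854,0.0854,0.0854,0.0854,0.0854,0.0854,0.0854,0.0854]}}

```text
time_s: 18.7
ee_pos: [0.4509, -0.1599, 0.2358]
tcp_rot: [-3.142, 0.0, 1.571]
wrist_force: [0.6, 0.3, 0.3]
gripper_width: 0.998
```

```bash
python3 - <<'E'
from h import *
s=observe();print(s['ee_pos'],s['tcp_rot'])
c=capture('wrist');im=c['img'];H,S,V=cv2.split(cv2.cvtColor(im,cv2.COLOR_BGR2HSV))
red=(((H<8)|(H>172))&(S>120)&(V>60)).astype(np.uint8)
n,l,st,ce=cv2.connectedComponentsWithStats(red)
for i in range(1,n):
    if st[i,4]>200: print(st[i],ce[i])
s2=capture('scene')['img'];s0=np.load('scene.npz')['img']
def rc(a):
    H,S,V=cv2.split(cv2.cvtColor(a,cv2.COLOR_BGR2HSV)); m=((H<8)|(H>172))&(S>120)&(V>80); m[:170]=0;m[200:]=0;m[:,:225]=0;m[:,260:]=0
    v,u=np.nonzero(m);return len(u),u.mean(),v.mean(),v.min(),v.max()
print(rc(s0),rc(s2))
f=lambda a:cv2.resize(a[165:215,220:270],(280,280),interpolation=cv2.INTER_CUBIC)
cv2.imwrite('pics/i.png',np.hstack([f(s0),f(s2),cv2.resize(im[110:260,200:370],(317,280))][:2]+[cv2.resize(im[140:270,210:350],(230,280))]))
E
```

```text
[ 0.45092461 -0.15994154  0.2358211 ] [-3.14155230e+00  3.90240665e-06  1.57128710e+00]
[ 248  171   65   67 2895] [280.25561313 204.22970639]
(101, np.float64(241.85148514851485), np.float64(182.65346534653466), np.int64(178), np.int64(188)) (100, np.float64(241.68), np.float64(182.66), np.int64(178), np.int64(188))
```

View pics/i.png

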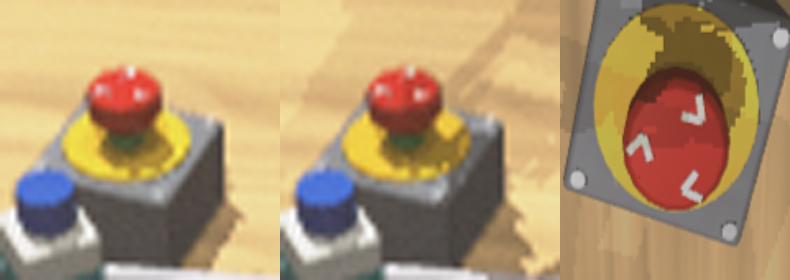

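The scene view now matches the start: cap centroid (241.7, 182.7) against (241.9, 182.7), and the green band shows. The button is fully up, so I'm handing in.

```bash
python3 -c "
from bench import finish_job;print(finish_job())"
```

```text
the job is handed in; nothing more can be done
None
```

I did the steps in order and handed the job in at about 19 s of the 64 s allowed; no verdict came back.

- **Stop button:** I pressed it to the hard stop (24 N) and let go. The wrist picture then matched the locked height of 103 mm.
- **Fallen bottle:** I gripped it across the body, carried it over and seated it on the tray floor before letting go. That contact read 25 N, more than setting it down needed.
- **Release:** I twisted the cap 56° clockwise and opened the fingers so it could spring up.

**Last checks:**
- **Button up:** In the scene picture, the cap is within 0.2 pixel of its starting place and the green band shows. In the wrist picture, the cap's upper edge sat 3–4 pixels off its starting place, which I put down to the cap's visible side.
- **Bottle placed:** It lies lengthwise at about (0.450, 0.238), within about 2 mm of the tray centre, and is released.
- **Bystanders:** The standing bottles and jar are upright, and they and the scanner are within a few pixels of where they started. The detector also gave one false "jar" on a standing bottle, which I ignored.

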